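# Set the overtravel stop of a wafer-probing stage

### The arm

A 7-joint arm with a two-finger parallel gripper is mounted at the origin on the work surface. World frame = base frame: x ahead of the robot, y to its left, z up, the work surface at z = 0. Lengths are in m, angles in rad, forces in N, time in s.
With the tool pointing down it reaches from about 0.35 to 0.9 m from the base axis. Payload 7.2 kg.
Tool frame: the origin (TCP) lies midway between the tips of the shut fingers; the grasp point (between the pads) lies 19 mm behind it; z points along the fingers, x is the direction in which the jaws open and shut, and the axes are right-handed (so a half turn about z gives the same grasp; the last joint's range is limited). The gripper opens to 85 mm and grips with 20 to 120 N. Pads are 22 mm wide; open, the fingers measure 114 mm over their backs; the gripper's body (76 mm by 85 mm) begins 54 mm behind the grasp point. The pads swing forward as they close: fully open they stand 13 mm farther back than shut.
Start: joints at [1.108, 0.411, -0.013, 1.596, 0.006, 1.134, -0.082], TCP at [0.24, -0.577, 0.231] pointing down, gripper open.
Joint ranges: [-2.95, 2.95], [-0.29, 1.99], [-1.47, 1.44], [0.14, 2.54], [-1.03, 4.17], [0.13, 1.85], [-2.86, 2.86]. Speed limits (rad/s): [2.39, 2.39, 3.01, 3.01, 3.14, 3.14, 3.14].

### API

Orientations are given as a unit quaternion [x, y, z, w].
In Python, from bench import get_state, snapshot, camera_model, hand_in gives the robot as it stands.
- The arm moves only by the shell command python3 -m jog 'ROWS' [OPENING] [FORCE]. ROWS is JSON, a list of rows, each an object of numbers: "dx", "dy", "dz": the shift along the tool's x, y, z in m; "spin": the turn about the tool's z in rad. In form: [{"dx": .., "dy": .., "dz": .., "spin": ..}, ...]. A call has 1 to 20 rows; each row is the pose to reach, as a shift and turn from the pose commanded when the call began, along the tool's axes at that moment; what a row does not reach only later rows make up. A row lasts 1/10 s, in which the tool goes at most 50 mm and 8.59 degrees, less where a joint would pass 70% of its speed; a pose out of reach is approached as far as the arm can. A call with a gripper value outside its range is refused whole. OPENING is the opening, from 0 (shut) to 1 (fully open), set as the call begins (- or left out, the last holds). The fingers move at their own pace and stop on an object; FORCE is the grip in N (left out, the last holds). Time passes only in rows, so rows that repeat a pose let the fingers close. It gives the time, the measured TCP pose, the force and the opening at its end, in the units of the state.
- get_state(): the state, without advancing time (a new reading comes with each control period).
- snapshot(name): name is "scene" or "top" or "wrist"; returns the picture (420x560x3 uint8, blue, green, red); there is no depth.
- camera_model(name): a dict with "fov_y" (degrees; the focal length in pixels is half the picture's height over the tangent of half this angle, whatever the lens; pixels are square), "cx", "cy" (the principal point, pixels), "world_from_camera" (4x4, takes a point from camera to world coordinates). Camera axes: x right, y up, looking along -z (the intrinsics and any distortion apply to the point x, -y, -z); pixel columns grow to the right and rows downward; lengths in m; the calibration is good to about 2 mm. A picture is of the moment at which its call begins: read the wrist's pose just before it. camera_model takes no time and is no camera call; for the wrist camera it gives the pose at the moment of the call.
- hand_in(): hands the job in, once; it reports no verdict.
The state is a dict: "time": time; "joint_pos": joint angles; "dq": joint speeds; "effort": joint torques, N m; "tool_pos": TCP position; "ee_rot": TCP orientation; "ft_force": force on the tool from outside, world axes, zero at the start; "ft_torque": the same for the moment, N m; "grip_width": opening from 0.0 (shut) to 1.0 (fully open).
Only numpy, scipy, OpenCV 4.12 (cv2) and the standard library are available. Lean on these libraries where they do the work, as an engineer would, in place of code of your own. Each camera call takes 0.05 s, during which the arm holds its last target.

### The job

Open the vacuum valve with the blue handle fully, so that the chuck holds the wafer flat, and then set the overtravel stop: screw the knurled thumbscrew on the probe positioner in (clockwise from above) until it seats, and back it off a quarter turn. Finish while still gripping the thumbscrew steadily at that setting, because a colleague will tighten the lock nut while you hold it. Keep off the probe arm, leave the yellow nitrogen valve shut and everything else where it lies.

Things in the scene. Friction and masses are not known exactly. Their poses are not given: they have to be found in the camera images.
- stage: Fixed probing stage: aluminium plate 250 x 380 (along y) x 10 mm. Origin at the centre of its underside, on the work surface. At y = +70 mm the round chuck, 220 mm across, wafer 45 mm high; at the -y end the black probe positioner, 90 x 105 mm, topped by a flat lug 34 mm wide, top 104 mm high, y = -173 to -65 mm. The thumbscrew stands in the lug at x = 0, y = -150 mm: the stage's highest part.
- thumbscrew (a joint): Stop screw, vertical axis: rad by which it is backed off. 0 = seated on the anvil (hard stop); grows counter-clockwise seen from above, falls as it is screwed in clockwise; range 0 to 6.2, starts at 1.4 to 3.4. A quarter turn is 1.571. Drag 0.06 N m, no spring, stays where left. The head rises 0.75 mm per turn.
- thumbscrew_head (a point): Centre of the knurled steel screw head, 25 mm across, 18 mm high, 137 mm above the work surface when seated. Under it only a shank 8 mm thick down to a slack brass lock nut, whose top is 18 mm below the head's underside. Can be gripped from above at any yaw, with room to turn the open gripper. Red line on top, centre to rim: seated it points along the stage's -y, a quarter turn off along its +x.
- probe_arm: Delicate probe arm, fixed to the positioner's front: a steel rod 8 mm thick running from the positioner along the stage's +y out over the wafer, 72 mm above the work surface, with a thin brass needle at its end. Origin at its root (stage x = 0, y = -62 mm, z = 72 mm); it reaches 114 mm along +y. Not to be touched.
- vacuum_valve_base: Brass ball valve of the vacuum line (blue handle) on a steel foot 50 x 130 mm. Origin on the work surface straight below the stem, which is the vertical axis of the handle. Its pipe runs along its y axis, pipe centre 52 mm high.
- vacuum_valve (a joint): Angle of the blue valve handle, rad: 0 = shut, the handle points along the valve's own -x (across the pipe); 1.571 = fully open, the handle points along its -y (in line with the pipe). It opens counter-clockwise seen from above, with a hard stop at each end. Starts between 0 and 0.15. Drag about 0.15 N m, no spring; stays where it is left.
- vacuum_valve_grip (a point): Point in the middle of the blue handle sleeve, 56 mm from the stem's axis and 89 mm above the work surface. The sleeve is 56 mm long, 14 mm wide and 12 mm high; it turns with the handle and can be pinched across its width from above, with the fingertips not more than 20 mm below this point.
- nitrogen_valve_base: The same ball valve with a yellow handle, for nitrogen; origin and axes as for the vacuum valve. The two valves may stand in either of two places.
- nitrogen_valve (a joint): Angle of the yellow handle, rad: 0 = shut, as it stands at the start. Stays shut.
- trackball: Loose grey trackball mouse with a red ball, 130 x 80 mm, 58 mm high, on the table. Origin in the centre of its underside.
- probe_card: Loose green probe card on a clear round dish, 124 mm across, 15 mm high. Origin in the centre of its underside.
- tweezers: Loose steel tweezers 130 mm long, 8 mm high, lying on the stage plate at the positioner's -x side, roughly along the stage's y. Origin at mid length on the plate.
- objective: Loose black microscope objective with a yellow ring, 30 mm across, 38 mm high, standing on the stage plate at the positioner's +x side. Origin in the centre of its underside.
- solvent_bottle: Loose amber bottle, 60 mm across, 150 mm high. Origin in the centre of its underside.
- wafer_box: Loose white round wafer box, 110 mm across, 25 mm high. Origin in the centre of its underside.
- screwdriver: Loose screwdriver with orange handle, 170 mm long, lying on the table. Origin at mid length on the table.
Not all that is in view belongs to the job. Leave any purple look-alike of the nitrogen_valve_base alone.

How it is judged:
On the way, in this order (a step that is already met when the one before it is completed fails the run):
1. the blue vacuum valve is fully open, while the thumbscrew is not yet seated (value of joint vacuum_valve above 1.45 rad and value of joint thumbscrew above 0.3 rad), for 0.2 s.
2. the thumbscrew is screwed in until it seats, with the vacuum open (value of joint thumbscrew below 0.06 rad and value of joint vacuum_valve above 1.45 rad), for 0.2 s.
At the end, for the whole second after the job is handed in: For the last second the thumbscrew stands still, backed off a quarter turn (1.571 +- 0.22 rad) from its seat, gripped by its head (over 2 N, grasp point within 25 mm of its centre); vacuum valve fully open (over 1.45), nitrogen valve shut (below 0.2), no loose thing moved 30 mm (value of joint thumbscrew between 1.351 and 1.791 rad and velocity of joint thumbscrew between -0.1 and 0.1 rad/s and contact force between the fingers and thumbscrew above 2 N and distance between the grasp point and thumbscrew_head below 0.025 m and value of joint vacuum_valve above 1.45 rad and value of joint nitrogen_valve below 0.2 rad and distance of each of trackball, probe_card, tweezers, objective, solvent_bottle, wafer_box, screwdriver from where it was at the start of the episode below 0.03 m); the arm keeps its last pose, push and grip.
It fails at once if the probe arm is touched (contact force between any of the fingers, the arm and probe_arm above 1 N).
It fails at once if the yellow nitrogen valve is turned (value of joint nitrogen_valve above 0.2 rad).
It fails at once if a bystander is shifted by more than 30 mm (distance of any of trackball, probe_card, tweezers, objective, solvent_bottle, wafer_box, screwdriver from where it was at the start of the episode above 0.03 m).
It also fails if it takes over 64 s, if anything falls off the work surface, if the arm or the gripper's body presses on something with over 40 N, if the wrist force passes 120 N, or if a joint passes its speed limit or range.

## Working session

There is one attempt and no reset: what is moved stays moved. The work goes in short steps, Python scripts to look and compute and a shell command to move; the robot and the scene stay as the last step left them, time stands still between calls to the robot, and variables do not carry over. Pictures are saved under pics/ and viewed, and the job is handed in when it is done.

```bash
ls; mkdir -p pics
python3 - <<'E'
from bench import *
import cv2,numpy as np
s=get_state();print(s)
for n in("scene","top","wrist"):
    m=camera_model(n);print(n,m)
    cv2.imwrite(f"pics/{n}0.png",snapshot(n))
E
```

```text
pics
{'time': 0.0, 'joint_pos': array([ 1.10779291,  0.411919  , -0.01271384,  1.59706724,  0.00562147,
        1.13430527, -0.08220511]), 'dq': array([ 5.59212406e-04, -4.55412434e-04, -9.23081148e-04,  6.13238288e-05,
        4.39527091e-04,  9.99513954e-06,  1.28853556e-03]), 'effort': array([-1.03565180e-03, -6.00634146e+01,  6.81554619e-01, -2.99424559e+01,
        1.38078688e-02,  1.05158816e-02, -1.43170928e-05]), 'tool_pos': array([ 0.24015031, -0.5764672 ,  0.23043168]), 'ee_rot': array([ 8.32061849e-01, -5.54682241e-01, -7.27534369e-04, -4.02738829e-04]), 'ft_force': array([-0.27386962, -0.17312236, -0.18119968]), 'ft_torque': array([-0.00521599, -0.01035692,  0.06759411]), 'grip_width': 1.00387370628417}
scene {'fov_y': 51.38741278221511, 'cx': 279.81238916356136, 'cy': 199.11584631302125, 'world_from_camera': array([[ 0.73224683, -0.50458689,  0.45739113,  1.04392839],
       [ 0.68084789,  0.55829777, -0.47407779, -0.60196633],
       [-0.01614701,  0.65855575,  0.75235869,  1.0265994 ],
       [ 0.        ,  0.        ,  0.        ,  1.        ]])}
top {'fov_y': 56.87838609595512, 'cx': 277.7132132637769, 'cy': 208.58834214090126, 'world_from_camera': array([[-0.01657171,  0.98911573, -0.14620343,  0.33219396],
       [-0.99985235, -0.01572862,  0.00692073, -0.02881441],
       [ 0.00454582,  0.14629653,  0.98923034,  1.18823772],
       [ 0.        ,  0.        ,  0.        ,  1.        ]])}
wrist {'fov_y': 71.58712032565381, 'cx': 279.72393217597556, 'cy': 214.17368203583484, 'world_from_camera': array([[ 0.38525118,  0.87276755,  0.29976378,  0.31766776],
       [-0.92280936,  0.36509785,  0.12298962, -0.54375247],
       [-0.00210176, -0.32400672,  0.94605244,  0.37329096],
       [ 0.        ,  0.        ,  0.        ,  1.        ]])}
```

View pics/top0.png

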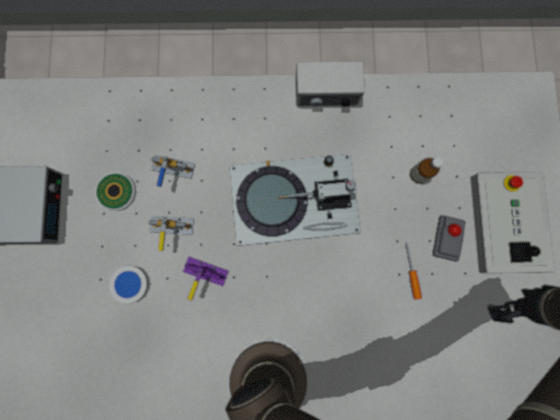

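View pics/scene0.png

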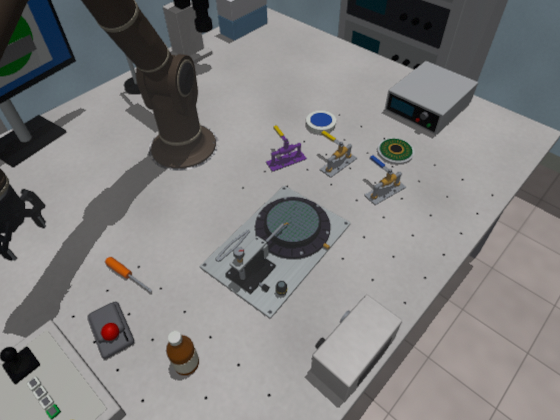

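View pics/wrist0.png

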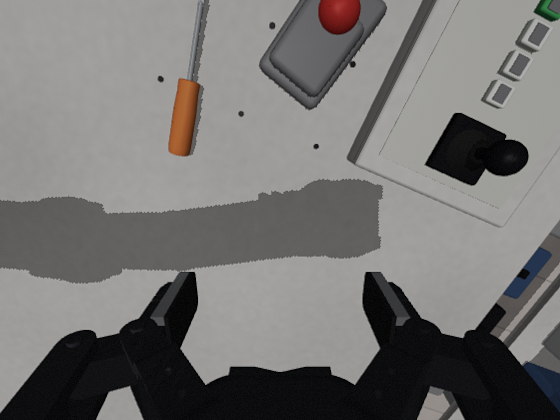

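The top view shows these things that could be confused:
- **Blue handle:** the valve at top px (160,177). The only other blue is the wafer box at (129,285).
- **Yellow handle:** the brass valve at (162,241).
- **Purple look-alike:** at (205,271), also with a yellow handle.
- **Thumbscrew:** at about (349,186), next to the black positioner. The objective, at (329,160), could be mistaken for it.

I'll check close crops.

Run:
```python
import cv2,numpy as np
t=cv2.imread("pics/top0.png");s=cv2.imread("pics/scene0.png")
a=cv2.resize(t[145:260,135:215],None,fx=4.8,fy=4.8,interpolation=cv2.INTER_CUBIC)
b=cv2.resize(t[145:260,225:370],None,fx=2.8,fy=4.8*2.8/4.8,interpolation=cv2.INTER_CUBIC)
c=np.zeros((560,800,3),np.uint8);c[:a.shape[0],:a.shape[1]]=a;c[:b.shape[0],390:390+b.shape[1]]=b
cv2.imwrite("pics/crop1.png",c)
cv2.imwrite("pics/crop2.png",cv2.resize(s[110:320,190:430],None,fx=2.8,fy=2.8,interpolation=cv2.INTER_CUBIC))
```

```text
(no output)
```

View pics/crop1.png

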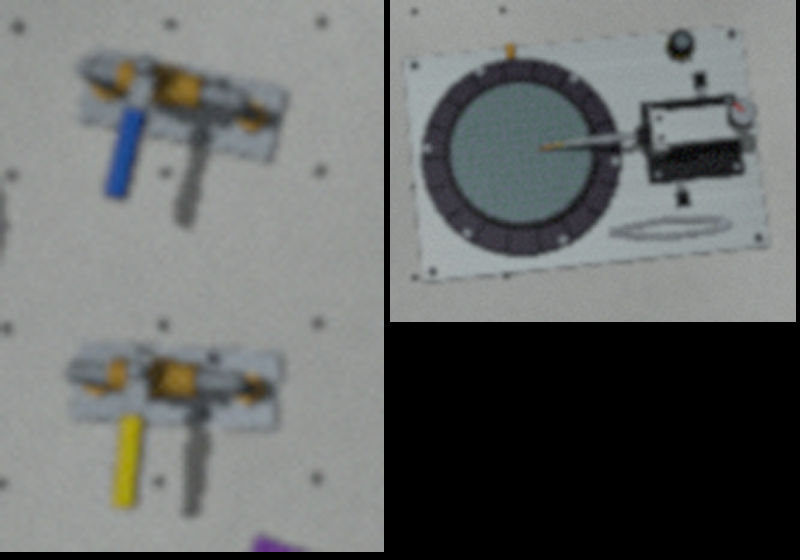

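View pics/crop2.png

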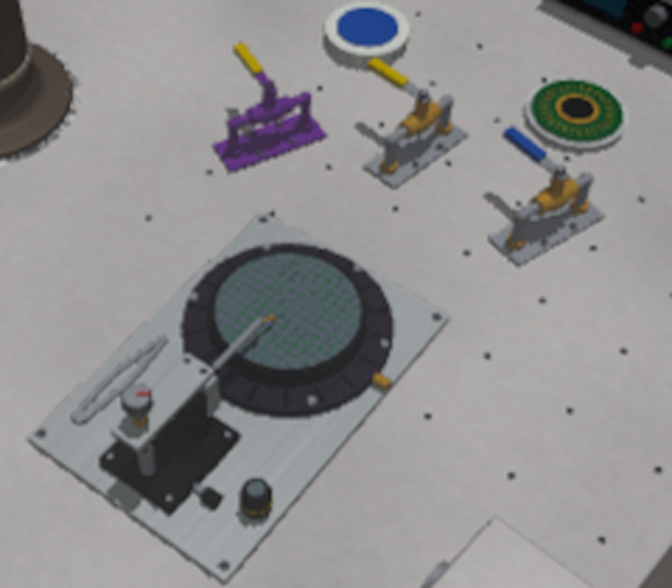

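The crops confirm the choice. The blue brass valve is the upper one at top px (160,177). The thumbscrew, with its red line, sits at the positioner's right end at about (349,185). Next I'll measure the positions.

```bash
cat > h.py <<'E'
import cv2,numpy as np
from bench import *
def ray(m,u,v):
    f=210/np.tan(np.radians(m["fov_y"])/2)
    d=np.array([(u-m["cx"])/f,-(v-m["cy"])/f,-1.0]);W=np.asarray(m["world_from_camera"])
    return W[:3,3],W[:3,:3]@d
def onz(m,u,v,z):
    o,d=ray(m,u,v);return o+d*(z-o[2])/d[2]
def tri(r1,r2):
    A=np.c_[r1[1],-r2[1]];t=np.linalg.lstsq(A,r2[0]-r1[0],rcond=None)[0]
    a=r1[0]+t[0]*r1[1];b=r2[0]+t[1]*r2[1];return (a+b)/2,np.linalg.norm(a-b)
def proj(m,p):
    f=210/np.tan(np.radians(m["fov_y"])/2);W=np.asarray(m["world_from_camera"])
    c=W[:3,:3].T@(np.asarray(p)-W[:3,3]);return m["cx"]+f*c[0]/-c[2],m["cy"]-f*c[1]/-c[2]
def blobs(im,lo,hi,amin=8):
    k=cv2.inRange(cv2.cvtColor(im,cv2.COLOR_BGR2HSV),lo,hi)
    n,l,s,c=cv2.connectedComponentsWithStats(k)
    return [(c[i],s[i],np.argwhere(l==i)[:,::-1]) for i in range(1,n) if s[i,4]>=amin]
E
python3 - <<'E'
from h import *
M={n:camera_model(n) for n in("top","scene")};I={n:cv2.imread(f"pics/{n}0.png") for n in M}
for nm,lo,hi in(("blue",(108,150,60),(125,255,255)),("yellow",(22,150,90),(32,255,255)),("red",(0,130,80),(6,255,255)),("red2",(172,110,80),(180,255,255))):
  for n in M:
    for c,s,p in blobs(I[n],lo,hi,3): print(nm,n,c.round(1),s, cv2.minAreaRect(p.astype(np.float32)) if nm!="x" else "", onz(M[n],*c,.092).round(4))
g=cv2.cvtColor(I["top"],cv2.COLOR_BGR2GRAY)
E
```

```text
blue top [160.8 176. ] [158 168   7  17  52] ((160.59230041503906, 176.16152954101562), (3.332820177078247, 16.48868751525879), 15.255120277404785) [0.5949 0.2999 0.092 ]
blue top [127.4 284. ] [115 272  25  25 477] ((127.0, 284.0), (24.0, 24.0), 90.0) [0.2894 0.3838 0.092 ]
blue scene [320.8 119.2] [311 113  21  13 213] ((321.0, 119.0), (12.0, 20.0), 90.0) [0.3339 0.343  0.092 ]
blue scene [377.2 160.9] [371 156  14  11  50] ((377.1585388183594, 160.9268341064453), (15.773550987243652, 3.1234753131866455), 38.65980529785156) [0.5914 0.3012 0.092 ]
yellow top [508.8 183.8] [504 176  14  15  82] ((509.58282470703125, 183.79881286621094), (15.615386009216309, 10.461540222167969), 67.38013458251953) [ 0.556  -0.7063  0.092 ]
yellow top [114.2 183.2] [113 183   3   2   4] ((114.20002746582031, 183.10000610351562), (2.2360680103302, 0.8944271206855774), 26.56505012512207) [0.5755 0.433  0.092 ]
yellow top [108.  192.8] [106 185   8  14  20] ((108.12113952636719, 192.4149627685547), (13.928387641906738, 5.097501754760742), 68.96248626708984) [0.5479 0.4498 0.092 ]
yellow top [120.2 185.6] 
[... 1686 characters left out ...]
1, 17.75040626525879), 56.3099365234375) [ 0.459  -0.5629  0.092 ]
red2 top [518.3 178. ] [518 177   2   3   3] ((518.0000610351562, 178.00003051757812), (1.4142134189605713, 1.4142134189605713), 45.0) [ 0.5728 -0.7357  0.092 ]
red2 top [448.6 227.2] [448 226   3   4   5] ((448.5384216308594, 227.19227600097656), (1.1094003915786743, 3.605551242828369), 33.690067291259766) [ 0.433  -0.5215  0.092 ]
red2 top [448.7 231.3] [448 231   2   2   3] ((448.7500305175781, 231.25), (1.4142134189605713, 0.7071067094802856), 45.0) [ 0.4212 -0.5207  0.092 ]
red2 top [453.3 235.3] [453 235   2   2   3] ((453.25, 235.25001525878906), (0.7071067094802856, 1.4142134189605713), 45.0) [ 0.4097 -0.533   0.092 ]
```

Run:
```python
from h import *
T,S=camera_model("top"),camera_model("scene")
p,e=tri(ray(T,160.8,176),ray(S,377.2,160.9));print("blue",p.round(4),e)
# handle direction from top blob, at z=.092
It=cv2.imread("pics/top0.png");Is=cv2.imread("pics/scene0.png")
for M,I,w in((T,It,(158,168)),(S,Is,(371,156))):
    b=[q for c,s,q in blobs(I,(108,120,50),(128,255,255),8) if abs(c[0]-w[0])<12 and abs(c[1]-w[1])<15][0]
    P=np.array([onz(M,*q,.092)[:2] for q in b]);vx,vy,_,_=cv2.fitLine(P.astype(np.float32),cv2.DIST_L2,0,.01,.01).ravel()
    t=(P-P.mean(0))@[vx,vy];print(P.mean(0).round(4),np.degrees(np.arctan2(vy,vx)).round(1),np.ptp(t).round(4))
# yellow
print("yel",tri(ray(T,161.2,240.7),ray(S,328,135.2)))
print("head",tri(ray(T,350,185),ray(S,239,253)),onz(T,350,185,.143),onz(S,239,253,.137))
c=np.hstack([cv2.resize(It[165:215,310:375],(390,300),interpolation=cv2.INTER_CUBIC),cv2.resize(Is[230:280,205:270],(390,300),interpolation=cv2.INTER_CUBIC)])
cv2.imwrite("pics/head.png",c)
```

```text
blue [0.5934 0.2981 0.0959] 0.001152725860683969
[0.5946 0.3001] -11.0 0.0521
[0.5913 0.3011] -11.4 0.0525
yel (array([0.40706711, 0.29159992, 0.09610366]), np.float64(0.001746403467694705))
head (array([ 0.54969722, -0.23731338,  0.13887495]), np.float64(0.0009240830663696256)) [ 0.54912629 -0.23613147  0.143     ] [ 0.5483584  -0.23690041  0.137     ]
```

View pics/head.png

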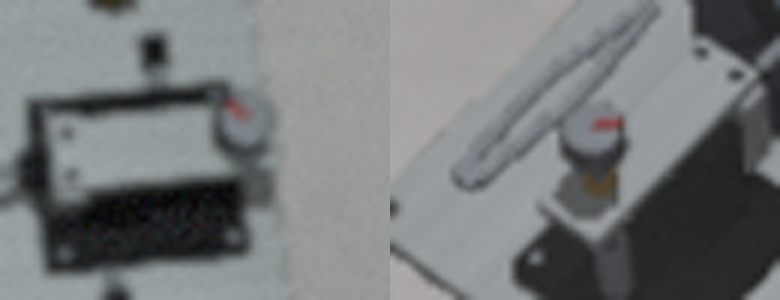

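The head triangulates to (0.549, -0.237, 0.139), which fits its stated 137 mm plus thread rise. The blue sleeve is at (0.593, 0.300, about 0.092), pointing at 169°. I'll go to a hover over the blue handle.

```bash
python3 -m jog '[{"dx":-0.015,"dy":-0.015,"dz":-0.01,"spin":-0.08},{"dx":-0.045,"dy":-0.045,"dz":-0.02,"spin":-0.2},{"dx":-0.08,"dy":-0.079,"dz":-0.03,"spin":-0.34},{"dx":-0.115,"dy":-0.113,"dz":-0.03,"spin":-0.48},{"dx":-0.15,"dy":-0.148,"dz":-0.03,"spin":-0.62},{"dx":-0.185,"dy":-0.182,"dz":-0.03,"spin":-0.76},{"dx":-0.22,"dy":-0.217,"dz":-0.03,"spin":-0.9},{"dx":-0.255,"dy":-0.251,"dz":-0.03,"spin":-1.04},{"dx":-0.29,"dy":-0.286,"dz":-0.03,"spin":-1.18},{"dx":-0.325,"dy":-0.32,"dz":-0.03,"spin":-1.32},{"dx":-0.36,"dy":-0.355,"dz":-0.03,"spin":-1.46},{"dx":-0.395,"dy":-0.389,"dz":-0.03,"spin":-1.6},{"dx":-0.43,"dy":-0.424,"dz":-0.03,"spin":-1.74},{"dx":-0.465,"dy":-0.458,"dz":-0.03,"spin":-1.88},{"dx":-0.5,"dy":-0.493,"dz":-0.03,"spin":-2.02},{"dx":-0.535,"dy":-0.527,"dz":-0.02,"spin":-2.16},{"dx":-0.57,"dy":-0.562,"dz":-0.01,"spin":-2.3},{"dx":-0.605,"dy":-0.596,"dz":0,"spin":-2.44},{"dx":-0.64,"dy":-0.631,"dz":0,"spin":-2.53},{"dx":-0.66,"dy":-0.65,"dz":0.01,"spin":-2.55}]'
python3 -m jog '[{"dx":0,"dy":0}]'
python3 - <<'E'
from h import *
s=get_state();print(s["time"],s["tool_pos"],s["ee_rot"],s["joint_pos"].round(2),s["ft_force"])
print(camera_model("wrist")["world_from_camera"].round(4).tolist())
cv2.imwrite("pics/w1.png",snapshot("wrist"))
E
```

```text
time: 2.15
tool_pos: [0.5869, 0.2868, 0.2212]
ee_rot: [0.771, 0.636, 0.001, -0.001]
ft_force: [-0.3, -0.7, -0.1]
grip_width: 1.003
2.15 [0.58691329 0.28675567 0.22118589] [ 0.77134801  0.63641209  0.0008801  -0.00105615] [-0.01  0.59 -0.8   1.5   0.44  1.24  0.51] [-0.31999349 -0.74742183 -0.09232223]
[[0.1893, -0.9289, -0.3183, 0.5051], [0.9819, 0.1802, 0.0581, 0.3031], [0.0034, -0.3235, 0.9462, 0.364], [0.0, 0.0, 0.0, 1.0]]$[0]: bad value
```

View pics/w1.png

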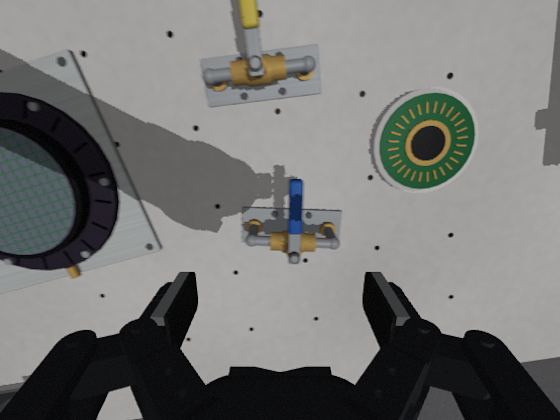

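The wrist view shows the blue handle from its sleeve tip at px (296,180) to the stem at about (294,258). Its foot spans about (242–341, 208–240), the yellow valve is at (255,65) and the probe card at (427,140). I'll measure from this picture.

Run:
```python
from h import *
M=camera_model("wrist");I=cv2.imread("pics/w1.png")
for c,s,q in blobs(I,(108,120,40),(128,255,255),60):
    P=np.array([onz(M,*p,.092)[:2] for p in q]);vx,vy,_,_=cv2.fitLine(P.astype(np.float32),cv2.DIST_L2,0,.01,.01).ravel()
    t=(P-P.mean(0))@[vx,vy];r=(P-P.mean(0))@[-vy,vx];print(c.round(1),s,P.mean(0).round(4),np.degrees(np.arctan2(vy,vx)).round(1),np.ptp(t).round(4),np.ptp(r).round(4), "mid",(P.mean(0)+(t.max()+t.min())/2*np.array([vx,vy])).round(4))
for uv in((242,208),(341,210),(242,243),(338,248)): print(uv,onz(M,*uv,.005).round(4))
T=camera_model("top")
print("tri",tri(ray(M,296,205),ray(T,160.8,176)))
c=cv2.resize(I[160:275,220:365],None,fx=5,fy=5,interpolation=cv2.INTER_CUBIC);cv2.imwrite("pics/w1c.png",c)
```

```text
[295.1 206.5] [288 179  14  55 653] [0.59   0.3056] -10.8 0.0548 0.013 mid [0.59   0.3056]
(242, 208) [0.6062 0.2384 0.005 ]
(341, 210) [0.6329 0.363  0.005 ]
(242, 243) [0.6541 0.2272 0.005 ]
(338, 248) [0.6857 0.3525 0.005 ]
tri (array([0.59918593, 0.30737539, 0.06429261]), np.float64(0.004444021052061502))
```

View pics/w1c.png

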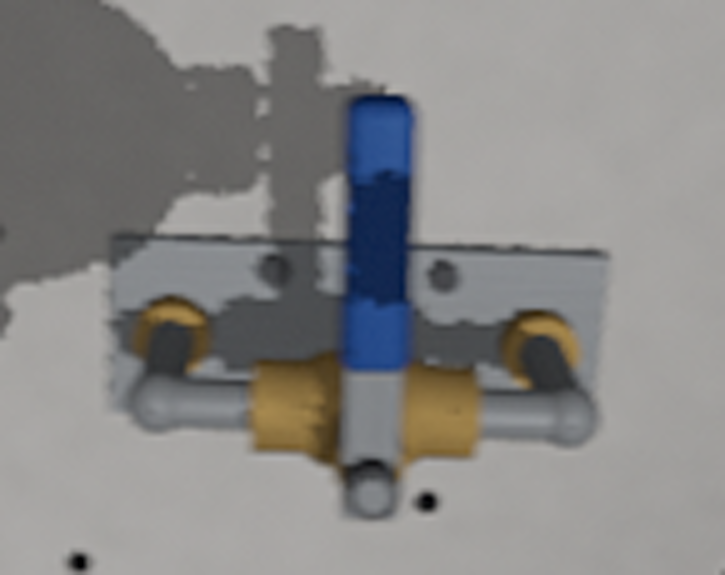

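```bash
python3 -m jog '[{"dx":0.005,"dy":0,"dz":0.02},{"dx":0.012,"dy":0.001,"dz":0.045},{"dx":0.016,"dy":0.002,"dz":0.06},{"dx":0.016,"dy":0.002,"dz":0.06},{"dx":0.016,"dy":0.002,"dz":0.06},{"dx":0.016,"dy":0.002,"dz":0.06}]'
python3 - <<'E'
from h import *
M=camera_model("wrist");I=snapshot("wrist");cv2.imwrite("pics/w2.png",I)
print(get_state()["dq"].round(3), get_state()["joint_pos"].round(3))
for c,s,q in blobs(I,(108,120,40),(128,255,255),60):
    P=np.array([onz(M,*p,.092)[:2] for p in q]);vx,vy,_,_=cv2.fitLine(P.astype(np.float32),cv2.DIST_L2,0,.01,.01).ravel()
    t=(P-P.mean(0))@[vx,vy];r=(P-P.mean(0))@[-vy,vx];print(c.round(1),s,P.mean(0).round(4),np.degrees(np.arctan2(vy,vx)).round(1),np.ptp(t).round(4),np.ptp(r).round(4), "mid",(P.mean(0)+(t.max()+t.min())/2*np.array([vx,vy])).round(4))
print("tcp px",proj(M,get_state()["tool_pos"]))
E
```

```text
[ 0.06  -0.053  0.023  0.042 -0.015  0.019  0.013] [-0.008  0.594 -0.801  1.499  0.436  1.236  0.512]
[291.  208.2] [284 181  15  55 733] [0.5909 0.3013] -11.2 0.0551 0.0132 mid [0.5912 0.3013]
tcp px (np.float64(272.8450363017188), np.float64(272.9354179387771))$[0]: bad value
```

View pics/w2.png

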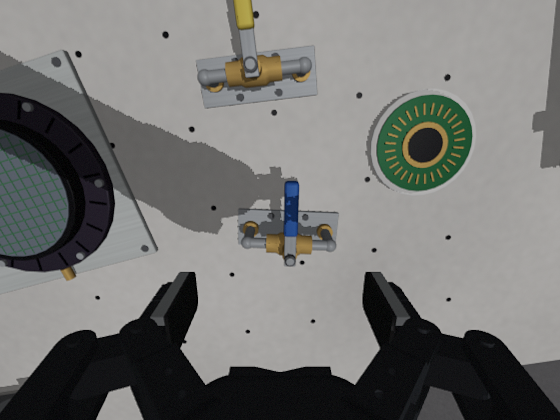

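The jog call was refused because every row needs all four keys. The settled wrist view agrees with the other cameras and puts the sleeve at (0.591, 0.301).

```bash
python3 -m jog '[{"dx":0.004,"dy":0.001,"dz":0.02,"spin":0},{"dx":0.01,"dy":0.002,"dz":0.045,"spin":0},{"dx":0.01,"dy":0.002,"dz":0.05,"spin":0},{"dx":0.01,"dy":0.002,"dz":0.05,"spin":0},{"dx":0.01,"dy":0.002,"dz":0.05,"spin":0}]'
python3 - <<'E'
from h import *
s=get_state();print(s["dq"].round(3), s["joint_pos"].round(3),s["tool_pos"].round(4))
M=camera_model("wrist");I=snapshot("wrist");cv2.imwrite("pics/w3.png",I)
for c,s,q in blobs(I,(108,120,40),(128,255,255),60):
    P=np.array([onz(M,*p,.092)[:2] for p in q]);vx,vy,_,_=cv2.fitLine(P.astype(np.float32),cv2.DIST_L2,0,.01,.01).ravel()
    t=(P-P.mean(0))@[vx,vy];r=(P-P.mean(0))@[-vy,vx];print(c.round(1),s,P.mean(0).round(4),np.degrees(np.arctan2(vy,vx)).round(1),np.ptp(t).round(4),np.ptp(r).round(4), "mid",(P.mean(0)+(t.max()+t.min())/2*np.array([vx,vy])).round(4))
E
```

```text
time: 2.75
tool_pos: [0.5908, 0.2913, 0.1724]
ee_rot: [0.773, 0.634, 0.0, 0.0]
ft_force: [-0.1, 0.1, 0.2]
grip_width: 1.001
[ 0.001 -0.008 -0.004 -0.007  0.    -0.004 -0.   ] [-0.029  0.642 -0.775  1.535  0.476  1.16   0.476] [0.5908 0.2913 0.1724]
[290.8 219.6] [ 283  188   17   65 1043] [0.591  0.3016] -11.4 0.0557 0.0132 mid [0.592  0.3014]
```

View pics/w3.png

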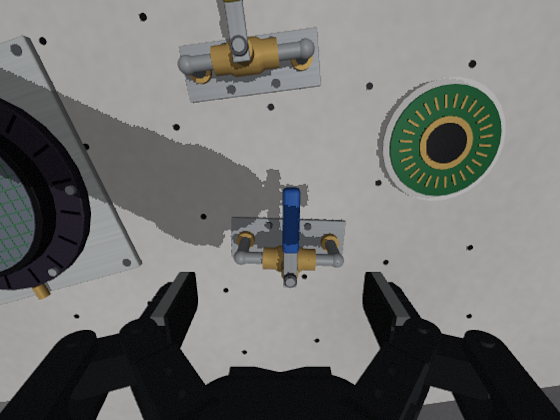

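```bash
python3 -m jog '[{"dx":0.004,"dy":0,"dz":0.02,"spin":0},{"dx":0.008,"dy":-0.001,"dz":0.045,"spin":0},{"dx":0.01,"dy":-0.001,"dz":0.07,"spin":0},{"dx":0.01,"dy":-0.001,"dz":0.09,"spin":0},{"dx":0.01,"dy":-0.001,"dz":0.097,"spin":0},{"dx":0.01,"dy":-0.001,"dz":0.097,"spin":0}]'
python3 -m jog '[{"dx":0,"dy":0,"dz":0,"spin":0},{"dx":0,"dy":0,"dz":0,"spin":0},{"dx":0,"dy":0,"dz":0,"spin":0},{"dx":0,"dy":0,"dz":0,"spin":0},{"dx":0,"dy":0,"dz":0,"spin":0},{"dx":0,"dy":0,"dz":0,"spin":0}]' 0 40
python3 - <<'E'
from h import *
s=get_state();print(s["dq"].round(3), s["joint_pos"].round(3),s["tool_pos"].round(4),s["ft_force"],s["ft_torque"])
cv2.imwrite("pics/w4.png",snapshot("wrist"))
E
```

```text
time: 3.4
tool_pos: [0.5915, 0.3014, 0.0744]
ee_rot: [0.773, 0.634, -0.0, 0.0]
ft_force: [0.3, 0.5, 0.5]
grip_width: 0.998
time: 4.0
tool_pos: [0.5914, 0.3012, 0.0748]
ee_rot: [0.773, 0.634, -0.0, 0.0]
ft_force: [-1.6, -2.8, 5.2]
grip_width: 0.156
[-0.     0.001  0.001  0.001  0.001 -0.001 -0.   ] [-0.079  0.749 -0.718  1.599  0.559  1.009  0.403] [0.5914 0.3012 0.0748] [-1.60581174 -2.83721112  5.22884705] [-0.55112881  0.42846969 -0.28520832]
```

View pics/w4.png

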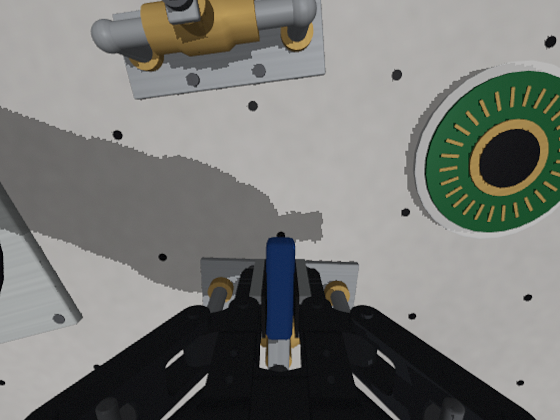

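The handle is pinched: the opening of 0.156 is 13.3 mm, close to the 14 mm sleeve. Now I'll turn it counter-clockwise about the stem, which lies 56 mm along the tool's +y, in two halves.

```bash
python3 -m jog '[{"dx":-0.0034,"dy":0.0001,"dz":0,"spin":-0.06},{"dx":-0.0089,"dy":0.0007,"dz":0,"spin":-0.16},{"dx":-0.0155,"dy":0.0022,"dz":0,"spin":-0.28},{"dx":-0.0218,"dy":0.0044,"dz":0,"spin":-0.4},{"dx":-0.0278,"dy":0.0074,"dz":0,"spin":-0.52},{"dx":-0.0334,"dy":0.0111,"dz":0,"spin":-0.64},{"dx":-0.0386,"dy":0.0154,"dz":0,"spin":-0.76},{"dx":-0.0386,"dy":0.0154,"dz":0,"spin":-0.76}]'
```

```text
time: 4.85
tool_pos: [0.5986, 0.2602, 0.0747]
ee_rot: [0.481, 0.877, -0.0, -0.0]
ft_force: [-4.2, -3.3, 7.3]
grip_width: 0.156
```

```bash
python3 -m jog '[{"dx":-0.0034,"dy":0.0001,"dz":0,"spin":-0.06},{"dx":-0.0089,"dy":0.0007,"dz":0,"spin":-0.16},{"dx":-0.0155,"dy":0.0022,"dz":0,"spin":-0.28},{"dx":-0.0218,"dy":0.0044,"dz":0,"spin":-0.4},{"dx":-0.0278,"dy":0.0074,"dz":0,"spin":-0.52},{"dx":-0.0334,"dy":0.0111,"dz":0,"spin":-0.64},{"dx":-0.0378,"dy":0.0146,"dz":0,"spin":-0.74},{"dx":-0.0402,"dy":0.017,"dz":0,"spin":-0.8},{"dx":-0.0402,"dy":0.017,"dz":0,"spin":-0.8},{"dx":-0.0402,"dy":0.017,"dz":0,"spin":-0.8}]'
python3 - <<'E'
from h import *
s=get_state();print(s["joint_pos"].round(3),s["ft_torque"])
cv2.imwrite("pics/w5.png",snapshot("wrist"))
E
```

```text
time: 5.85
tool_pos: [0.6328, 0.2358, 0.0747]
ee_rot: [0.104, 0.995, -0.001, -0.002]
ft_force: [-9.1, -4.1, 9.7]
grip_width: 0.158
[ 0.188  0.905 -1.037  1.552  0.822  1.175  1.917] [-0.74480835  1.9501597  -0.4331769 ]
```

View pics/w5.png

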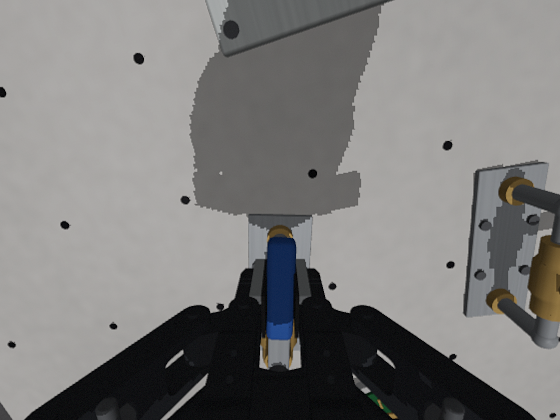

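The handle now lies in line with the foot, pointing straight up from px (280,350) to (282,240). I'll press lightly onto the stop, then release and check.

```bash
python3 -m jog '[{"dx":-0.0015,"dy":0,"dz":0,"spin":-0.025},{"dx":-0.003,"dy":0.0001,"dz":0,"spin":-0.05},{"dx":-0.003,"dy":0.0001,"dz":0,"spin":-0.05}]'
python3 -m jog '[{"dx":0,"dy":0,"dz":0,"spin":0},{"dx":0,"dy":0,"dz":0,"spin":0},{"dx":0,"dy":0,"dz":0,"spin":0},{"dx":0,"dy":0,"dz":0,"spin":0},{"dx":0,"dy":0,"dz":-0.03,"spin":0},{"dx":0,"dy":0,"dz":-0.07,"spin":0},{"dx":0,"dy":0,"dz":-0.11,"spin":0},{"dx":0,"dy":0,"dz":-0.14,"spin":0},{"dx":0,"dy":0,"dz":-0.15,"spin":0},{"dx":0,"dy":0,"dz":-0.15,"spin":0},{"dx":0,"dy":0,"dz":-0.15,"spin":0}]' 1
python3 - <<'E'
from h import *
M=camera_model("wrist");I=snapshot("wrist");cv2.imwrite("pics/w6.png",I);cv2.imwrite("pics/t6.png",snapshot("top"))
print(get_state()["joint_pos"].round(3))
for c,s,q in blobs(I,(108,120,40),(128,255,255),60):
    P=np.array([onz(M,*p,.092)[:2] for p in q]);vx,vy,_,_=cv2.fitLine(P.astype(np.float32),cv2.DIST_L2,0,.01,.01).ravel()
    t=(P-P.mean(0))@[vx,vy];print(c.round(1),s,P.mean(0).round(4),np.degrees(np.arctan2(vy,vx)).round(1),np.ptp(t).round(4))
E
```

```text
time: 6.2
tool_pos: [0.6329, 0.2358, 0.0746]
ee_rot: [0.078, 0.997, -0.001, -0.004]
ft_force: [-19.5, -4.6, 14.1]
grip_width: 0.152
time: 7.3
tool_pos: [0.6376, 0.2349, 0.2228]
ee_rot: [0.079, 0.997, -0.001, -0.0]
ft_force: [0.3, 0.0, -0.1]
grip_width: 0.998
[ 0.219  0.778 -1.137  1.408  0.702  1.396  2.06 ]
[284.8 204.1] [277 177  17  55 742] [0.6327 0.2365] 76.8 0.0559
[547.4 276.2] [ 531  249   29   50 1101] [0.3668 0.3604] -82.3 0.0627
```

View pics/w6.png

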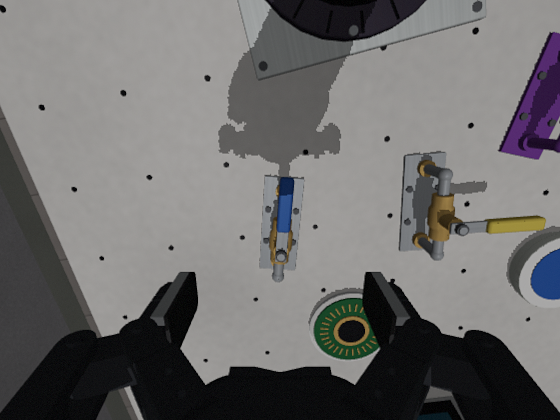

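The valve is on its stop: force rose to 19 N with no further movement, and the handle is now at 257°. Moving to hover over the thumbscrew.

```bash
python3 -m jog '[{"dx":0,"dy":-0.015,"dz":0,"spin":0.03},{"dx":0.001,"dy":-0.045,"dz":-0.005,"spin":0.1},{"dx":0.002,"dy":-0.08,"dz":-0.01,"spin":0.17},{"dx":0.003,"dy":-0.12,"dz":-0.01,"spin":0.24},{"dx":0.004,"dy":-0.16,"dz":-0.01,"spin":0.31},{"dx":0.006,"dy":-0.2,"dz":-0.01,"spin":0.38},{"dx":0.007,"dy":-0.24,"dz":-0.01,"spin":0.45},{"dx":0.008,"dy":-0.28,"dz":-0.01,"spin":0.52},{"dx":0.01,"dy":-0.32,"dz":-0.01,"spin":0.59},{"dx":0.011,"dy":-0.36,"dz":-0.01,"spin":0.66},{"dx":0.012,"dy":-0.4,"dz":-0.01,"spin":0.73},{"dx":0.013,"dy":-0.435,"dz":-0.01,"spin":0.8},{"dx":0.014,"dy":-0.465,"dz":-0.005,"spin":0.87},{"dx":0.014,"dy":-0.48,"dz":0,"spin":0.89},{"dx":0.014,"dy":-0.48,"dz":0,"spin":0.89},{"dx":0.014,"dy":-0.48,"dz":0,"spin":0.89},{"dx":0.014,"dy":-0.48,"dz":0,"spin":0.89}]'
python3 - <<'E'
from h import *
M=camera_model("wrist");I=snapshot("wrist");cv2.imwrite("pics/w7.png",I)
s=get_state();print(s["joint_pos"].round(3),s["tool_pos"].round(4))
E
```

```text
time: 9.1
tool_pos: [0.5491, -0.2341, 0.2246]
ee_rot: [0.499, 0.867, 0.001, 0.0]
ft_force: [0.6, 0.3, 0.3]
grip_width: 1.001
[ 1.036  0.582 -1.048  1.628  0.527  1.242  1.982] [ 0.5492 -0.2342  0.2247]
```

View pics/w7.png

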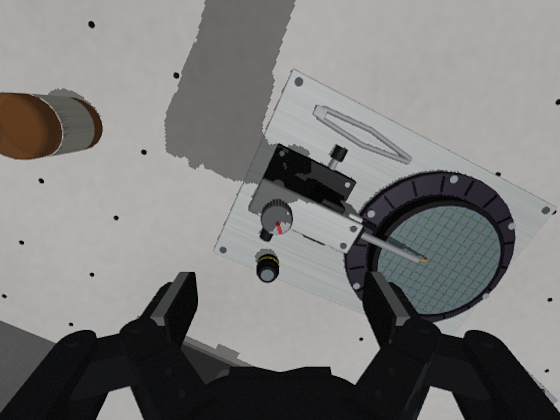

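The wrist view shows the head at px (276,216) with its red line running to (279,234), and the objective at (267,267). I'll measure the head centre, the line and the stage yaw.

```bash
cat > head.py <<'E'
import sys
from h import *
M=camera_model("wrist");s=get_state();I=snapshot("wrist");cv2.imwrite(f"pics/{sys.argv[1]}.png",I)
pu,pv=proj(M,[.549,-.2365,.146]);f=210/np.tan(np.radians(M["fov_y"])/2)
D=M["world_from_camera"][2,3]-.146;R=.0125*f/D
print("pred px",round(pu,1),round(pv,1),"R",R.round(1))
x0,y0=int(pu-30),int(pv-30);c=I[y0:y0+60,x0:x0+60]
cv2.imwrite(f"pics/{sys.argv[1]}c.png",cv2.resize(c,None,fx=8,fy=8,interpolation=cv2.INTER_CUBIC))
b=cv2.cvtColor(c,cv2.COLOR_BGR2HSV);k=((b[...,0]<8)|(b[...,0]>172))&(b[...,1]>100)&(b[...,2]>70)
n,l,st,_=cv2.connectedComponentsWithStats(k.astype(np.uint8))
if n>1:
    i=1+np.argmax(st[1:,4]);q=np.argwhere(l==i)[:,::-1]+[x0,y0]
    P=np.array([onz(M,*p,.146)[:2] for p in q]);vx,vy,_,_=cv2.fitLine(P.astype(np.float32),cv2.DIST_L2,0,.01,.01).ravel()
    t=(P-P.mean(0))@[vx,vy];print("red ends",(P.mean(0)+t.min()*np.array([vx,vy])).round(4),(P.mean(0)+t.max()*np.array([vx,vy])).round(4),"dir",np.degrees(np.arctan2(vy,vx)).round(1),"len",np.ptp(t).round(4),q.min(0),q.max(0))
h=cv2.HoughCircles(cv2.resize(cv2.cvtColor(c,cv2.COLOR_BGR2GRAY),None,fx=4,fy=4,interpolation=cv2.INTER_CUBIC),cv2.HOUGH_GRADIENT,1.5,20,param1=80,param2=20,minRadius=int(R*4*.85),maxRadius=int(R*4*1.15))
if h is not None:
    for u,v,r in h[0][:3]: print("circle",round(u/4+x0-.4,1),round(v/4+y0-.4,1),round(r/4,1),onz(M,u/4+x0-.4,v/4+y0-.4,.146).round(4))
E
python3 head.py w8
python3 - <<'E'
from h import *
M=camera_model("wrist")
for nm,a,b in(("-y edge",(295,69),(214,251)),("-x edge",(295,69),(555,212))):
    p,q=onz(M,*a,.01),onz(M,*b,.01);print(nm,p.round(4),q.round(4),np.degrees(np.arctan2(*(q-p)[1::-1])).round(1),np.linalg.norm(q-p).round(4))
E
```

```text
pred px 276.4 220.7 R 16.4
red ends [ 0.5496 -0.2357] [ 0.5567 -0.2277] dir 48.6 len 0.0107 [276 222] [282 233]
circle 277.3 216.8 17.3 [ 0.5457 -0.2376  0.146 ]
circle 278.8 222.0 17.7 [ 0.549  -0.2343  0.146 ]
circle 288.5 205.2 14.7 [ 0.5328 -0.2348  0.146 ]
-y edge [ 0.4277 -0.2846  0.01  ] [ 0.6737 -0.2642  0.01  ] 4.8 0.2468
-x edge [ 0.4277 -0.2846  0.01  ] [0.4013 0.0929 0.01  ] 94.0 0.3785
```

View pics/w8c.png

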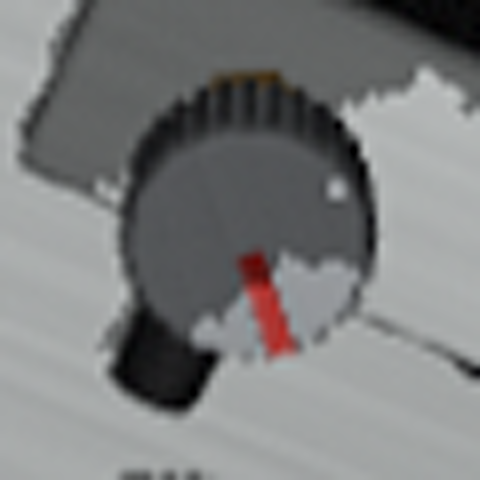

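Seated direction is -85.7° (stage yaw 4.3°) and the red line is at 48.6°, so the screw stands at about 2.34 rad. Head centre is (0.549, -0.236). Now I'll descend and grip.

```bash
python3 -m jog '[{"dx":-0.001,"dy":-0.001,"dz":0.02,"spin":0},{"dx":-0.002,"dy":-0.001,"dz":0.05,"spin":0},{"dx":-0.002,"dy":-0.001,"dz":0.08,"spin":0},{"dx":-0.002,"dy":-0.001,"dz":0.1,"spin":0},{"dx":-0.002,"dy":-0.001,"dz":0.105,"spin":0},{"dx":-0.002,"dy":-0.001,"dz":0.105,"spin":0},{"dx":-0.002,"dy":-0.001,"dz":0.105,"spin":0}]'
python3 -m jog '[{"dx":0,"dy":0,"dz":0,"spin":0},{"dx":0,"dy":0,"dz":0,"spin":0},{"dx":0,"dy":0,"dz":0,"spin":0},{"dx":0,"dy":0,"dz":0,"spin":0},{"dx":0,"dy":0,"dz":0,"spin":0},{"dx":0,"dy":0,"dz":0,"spin":0}]' 0 40
python3 head.py w9
python3 - <<'E'
from h import *
s=get_state();print(s["joint_pos"].round(3),s["tool_pos"].round(4),s["ft_force"].round(1),s["ft_torque"].round(2))
E
```

```text
time: 9.9
tool_pos: [0.5497, -0.2382, 0.1206]
ee_rot: [0.5, 0.866, 0.0, 0.001]
ft_force: [-0.5, 0.1, 0.1]
grip_width: 1.0
time: 10.5
tool_pos: [0.5483, -0.2379, 0.1198]
ee_rot: [0.5, 0.866, -0.0, -0.001]
ft_force: [-3.9, 2.4, 5.7]
grip_width: 0.274
pred px 280.1 302.6 R 31.2
red ends [ 0.5494 -0.2361] [ 0.5572 -0.2276] dir 47.7 len 0.0116 [278 304] [289 323]
circle 279.4 295.0 27.9 [ 0.5455 -0.2389  0.146 ]
circle 280.5 289.8 33.0 [ 0.5428 -0.2399  0.146 ]
circle 275.7 299.5 29.1 [ 0.5486 -0.2392  0.146 ]
[ 0.99   0.686 -0.968  1.732  0.636  1.072  1.9  ] [ 0.5484 -0.2379  0.1198] [-4.1  2.8  6.1] [ 0.48  0.76 -0.06]
```

View pics/w9.png

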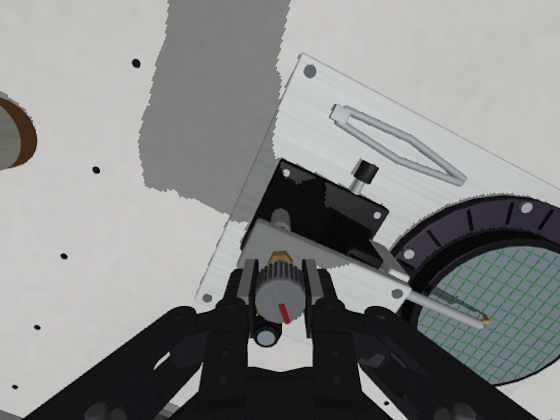

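The head is gripped (0.274, about 23 mm, and the head is 25 mm across). Now I'll screw it in clockwise (+spin), nudging the tool about 1 mm onto the axis.

```bash
python3 -m jog '[{"dx":0.001,"dy":0.001,"dz":0,"spin":0.06},{"dx":0.001,"dy":0.001,"dz":0,"spin":0.18},{"dx":0.001,"dy":0.001,"dz":0,"spin":0.3},{"dx":0.001,"dy":0.001,"dz":0,"spin":0.42},{"dx":0.001,"dy":0.001,"dz":0,"spin":0.54},{"dx":0.001,"dy":0.001,"dz":0,"spin":0.66},{"dx":0.001,"dy":0.001,"dz":0,"spin":0.78},{"dx":0.001,"dy":0.001,"dz":0,"spin":0.9},{"dx":0.001,"dy":0.001,"dz":0,"spin":1.0},{"dx":0.001,"dy":0.001,"dz":0,"spin":1.0}]'
python3 head.py w10
python3 - <<'E'
from h import *
s=get_state();print(s["joint_pos"].round(3),s["tool_pos"].round(4),s["ft_force"].round(1),s["ft_torque"].round(2))
E
```

```text
time: 11.55
tool_pos: [0.5484, -0.2375, 0.1197]
ee_rot: [0.855, 0.519, -0.001, 0.0]
ft_force: [-5.6, -0.1, 7.1]
grip_width: 0.276
pred px 280.2 302.3 R 31.2
red ends [ 0.5495 -0.237 ] [ 0.5609 -0.239 ] dir -10.2 len 0.0115 [278 303] [289 323]
circle 278.3 292.8 29.6 [ 0.5439 -0.2349  0.146 ]
circle 288.0 298.0 33.8 [ 0.5486 -0.2321  0.146 ]
[ 0.852  0.595 -0.739  1.741  0.47   0.991  1.03 ] [ 0.5484 -0.2375  0.1197] [-5.1 -0.6  7.8] [-0.04  1.17 -0.09]
```

View pics/w10.png

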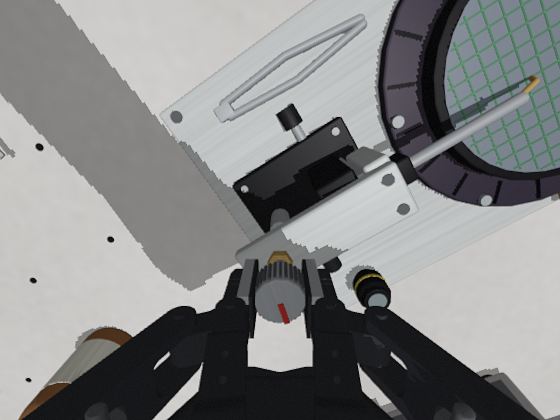

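The red line followed the turn (47.7° to -10.2°, 1.0 rad) with no slip. That leaves about 1.32 rad, so I'll go on to the seat with a little overdrive.

```bash
python3 -m jog '[{"dx":0,"dy":0,"dz":0,"spin":0.06},{"dx":0,"dy":0,"dz":0,"spin":0.18},{"dx":0,"dy":0,"dz":0,"spin":0.3},{"dx":0,"dy":0,"dz":0,"spin":0.42},{"dx":0,"dy":0,"dz":0,"spin":0.54},{"dx":0,"dy":0,"dz":0,"spin":0.66},{"dx":0,"dy":0,"dz":0,"spin":0.78},{"dx":0,"dy":0,"dz":0,"spin":0.9},{"dx":0,"dy":0,"dz":0,"spin":1.02},{"dx":0,"dy":0,"dz":0,"spin":1.12},{"dx":0,"dy":0,"dz":0,"spin":1.2},{"dx":0,"dy":0,"dz":0,"spin":1.26},{"dx":0,"dy":0,"dz":0,"spin":1.32},{"dx":0,"dy":0,"dz":0,"spin":1.37},{"dx":0,"dy":0,"dz":0,"spin":1.4},{"dx":0,"dy":0,"dz":0,"spin":1.4},{"dx":0,"dy":0,"dz":0,"spin":1.4}]'
python3 head.py w11
python3 - <<'E'
from h import *
s=get_state();print(s["joint_pos"].round(3),s["tool_pos"].round(4),s["ee_rot"],s["ft_force"].round(1),s["ft_torque"].round(2))
E
```

```text
time: 13.3
tool_pos: [0.5488, -0.2373, 0.1195]
ee_rot: [0.989, -0.151, -0.0, 0.0]
ft_force: [-4.6, 0.3, 5.9]
grip_width: 0.277
pred px 279.7 302.4 R 31.3
red ends [ 0.5486 -0.2376] [ 0.5497 -0.2489] dir -84.4 len 0.0114 [278 304] [291 323]
circle 284.4 297.3 30.0 [ 0.552  -0.2345  0.146 ]
circle 272.8 299.2 31.9 [ 0.5465 -0.2339  0.146 ]
[ 0.628  0.517 -0.411  1.757  0.251  0.921 -0.191] [ 0.5488 -0.2373  0.1195] [ 9.88546213e-01 -1.50917979e-01 -3.60242181e-04  1.38839591e-04] [-5.2  0.5  6.1] [0.05 0.75 0.16]
```

View pics/w11.png

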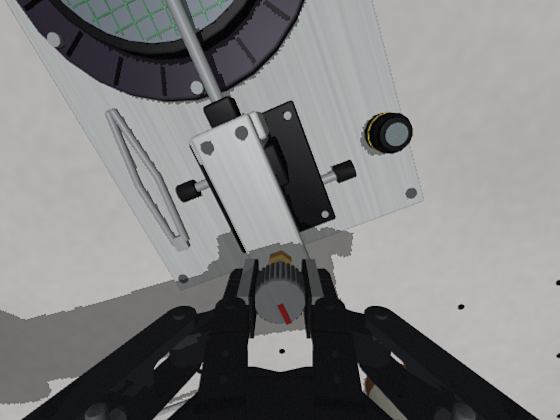

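The tool turned 1.394 rad but the line only about 1.30, which suggests it seated and the pads slipped. I'll push a bit more to confirm.

```bash
python3 -m jog '[{"dx":0,"dy":0,"dz":0,"spin":0.05},{"dx":0,"dy":0,"dz":0,"spin":0.1},{"dx":0,"dy":0,"dz":0,"spin":0.13},{"dx":0,"dy":0,"dz":0,"spin":0.13},{"dx":0,"dy":0,"dz":0,"spin":0.13}]' 
python3 head.py w12
python3 - <<'E'
from h import *
s=get_state();print(s["joint_pos"].round(3),s["tool_pos"].round(4),s["ee_rot"],s["ft_force"].round(1),s["ft_torque"].round(2))
M=camera_model("wrist");I=cv2.imread("pics/w12.png")
cv2.imwrite("pics/w12c.png",cv2.resize(I[250:340,235:325],None,fx=6,fy=6,interpolation=cv2.INTER_CUBIC))
E
```

```text
time: 13.85
tool_pos: [0.5485, -0.238, 0.1194]
ee_rot: [0.977, -0.215, -0.0, 0.001]
ft_force: [-5.0, -1.6, 5.8]
grip_width: 0.278
pred px 279.6 301.1 R 31.4
red ends [ 0.5486 -0.2376] [ 0.5498 -0.249 ] dir -84.4 len 0.0115 [278 302] [294 321]
[ 0.607  0.512 -0.379  1.758  0.232  0.916 -0.305] [ 0.5485 -0.238   0.1194] [ 9.76557125e-01 -2.15257381e-01 -4.48729694e-04  4.89326916e-04] [-4.2 -0.7  5.7] [-0.2   0.83 -0.11]
```

View pics/w12c.png

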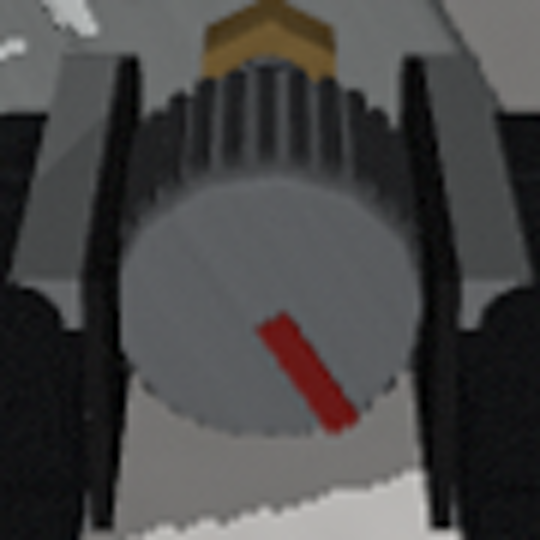

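View pics/w12.png

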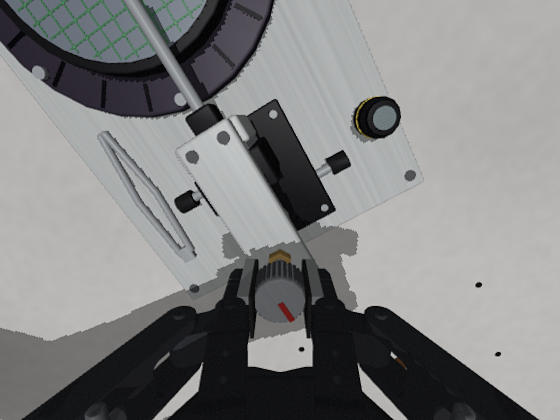

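The red line stayed at -84.4° while the tool turned another 7°, so the screw is seated, and I take that as zero. Backing off a quarter turn counter-clockwise puts the line's target at +5.6°.

```bash
python3 -m jog '[{"dx":0,"dy":0,"dz":0,"spin":0},{"dx":0,"dy":0,"dz":0,"spin":-0.06},{"dx":0,"dy":0,"dz":0,"spin":-0.18},{"dx":0,"dy":0,"dz":0,"spin":-0.3},{"dx":0,"dy":0,"dz":0,"spin":-0.42},{"dx":0,"dy":0,"dz":0,"spin":-0.54},{"dx":0,"dy":0,"dz":0,"spin":-0.66},{"dx":0,"dy":0,"dz":0,"spin":-0.78},{"dx":0,"dy":0,"dz":0,"spin":-0.9},{"dx":0,"dy":0,"dz":0,"spin":-1.02},{"dx":0,"dy":0,"dz":0,"spin":-1.14},{"dx":0,"dy":0,"dz":0,"spin":-1.26},{"dx":0,"dy":0,"dz":0,"spin":-1.38},{"dx":0,"dy":0,"dz":0,"spin":-1.48},{"dx":0,"dy":0,"dz":0,"spin":-1.55},{"dx":0,"dy":0,"dz":0,"spin":-1.57},{"dx":0,"dy":0,"dz":0,"spin":-1.57},{"dx":0,"dy":0,"dz":0,"spin":-1.57}]' 0 60
python3 head.py w13
python3 - <<'E'
from h import *
s=get_state();print(s["joint_pos"].round(3),s["tool_pos"].round(4),s["ee_rot"],s["ft_force"].round(1),s["ft_torque"].round(2))
E
```

```text
time: 15.7
tool_pos: [0.549, -0.2378, 0.1197]
ee_rot: [0.843, 0.538, -0.0, 0.0]
ft_force: [-3.3, -0.8, 5.7]
grip_width: 0.27
pred px 280.1 301.1 R 31.3
red ends [ 0.5497 -0.2368] [ 0.5611 -0.2356] dir 6.2 len 0.0115 [278 302] [294 320]
circle 276.8 297.8 28.0 [ 0.5467 -0.2371  0.146 ]
circle 282.4 297.4 27.9 [ 0.5476 -0.2346  0.146 ]
circle 271.5 299.3 32.6 [ 0.5464 -0.2397  0.146 ]
[ 0.859  0.599 -0.748  1.74   0.477  0.993  1.066] [ 0.549  -0.2378  0.1197] [ 8.42892280e-01  5.38082260e-01 -1.46635931e-04  2.51893319e-04] [-2.9 -1.7  5.9] [-0.19  0.69  0.08]
```

View pics/w13.png

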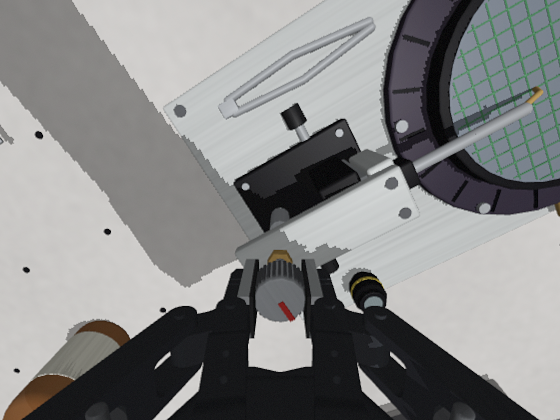

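The red line is now at 6.2°, which is 1.58 rad from the seat. As a last check, I'll let it settle and compare the valves and loose things with the starting pictures.

```bash
python3 -m jog '[{"dx":0,"dy":0,"dz":0,"spin":0},{"dx":0,"dy":0,"dz":0,"spin":0},{"dx":0,"dy":0,"dz":0,"spin":0}]'
python3 head.py w14
python3 - <<'E'
from h import *
s=get_state();print(s["dq"].round(4),s["grip_width"])
I=snapshot("top");J=snapshot("scene")
cv2.imwrite("pics/end.png",np.vstack([np.hstack([cv2.resize(I[140:310,80:480],(400,170)),cv2.resize(cv2.imread("pics/top0.png")[140:310,80:480],(400,170))]),np.hstack([J[90:380,60:460],cv2.imread("pics/scene0.png")[90:380,60:460]])]))
E
```

```text
time: 16.05
tool_pos: [0.549, -0.2378, 0.1197]
ee_rot: [0.843, 0.538, -0.0, 0.0]
ft_force: [-3.2, -0.8, 5.5]
grip_width: 0.274
pred px 280.0 301.1 R 31.3
red ends [ 0.5497 -0.2368] [ 0.5611 -0.2356] dir 6.2 len 0.0115 [278 302] [294 320]
circle 283.9 296.7 29.2 [ 0.5475 -0.2338  0.146 ]
circle 274.9 296.7 28.9 [ 0.5458 -0.2376  0.146 ]
[-0.001   0.0011 -0.0011 -0.0009  0.0005  0.0012 -0.0015] 0.26962202524128276
```

View pics/end.png

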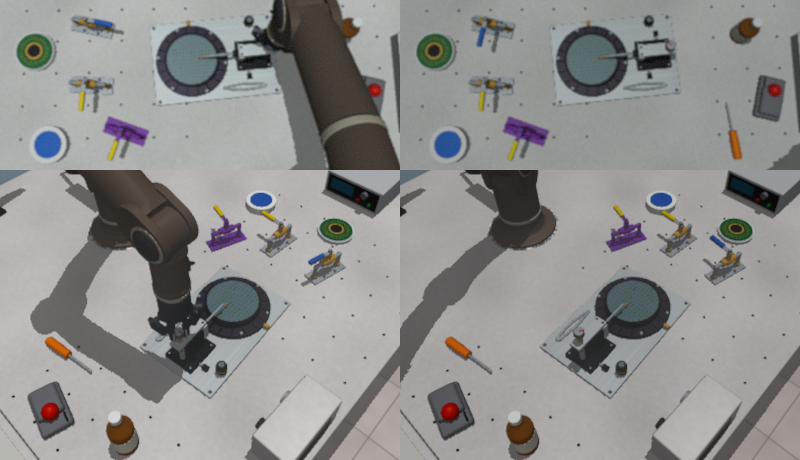

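The blue handle lies along its pipe (top-left panel at about (100,24)). The yellow handle and all the loose things are where they were, and the screw is held steady. Handing in.

```bash
python3 -c "
from bench import hand_in
print(hand_in())"
```

```text
the job is handed in; nothing more can be done
None
```

I finished the job and handed it in at about 16 s of robot time. The vacuum valve is open, and the thumbscrew is held a quarter turn off its seat. `hand_in()` reports no verdict, so this rests on my own checks.

- **Vacuum valve:** I turned the blue handle about 88° counter-clockwise onto its hard stop. It moved no further as the force rose to 19 N, and the last pictures show it in line with its pipe.
- **Seating:** I screwed the thumbscrew in about 2.3 rad. It was seated: the red line stayed at -84.4° while the gripper turned a further 7°.
- **Setting:** I backed the screw off until the red line read 6.2°, about 1.58 rad from the seat against the 1.571 asked for. The gripper was standing still, commanded to 60 N, with the grasp point about 2 mm from the head's centre.
- **Everything else:** The yellow valve is still shut. The loose things look unmoved in the before-and-after pictures, and the arm stayed well clear of the probe arm. In the last pictures the arm partly hides the bottle and trackball from above and the tweezers in the scene view, but each shows in another view.

Three things failed or disagreed:
- **Rejected moves:** Two move calls were refused because rows lacked some keys, so nothing moved.
- **Blurred reading:** The first wrist picture, taken while the arm was still moving, put the handle about 5 mm off. I measured again once it was still.
- **Stage angle:** The red-line zero differs by about 1.3° from the stage's measured direction, well within the tolerance.

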